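Push-test the glued flange of a coil bobbin

ROBOT

A 6-joint arm with a two-finger parallel gripper is mounted at the origin on a cart in front of the work surface, level with it; the furniture and walls round the work are solid. World frame = base frame: x ahead of the robot, y to its left, z up, the work surface at z = 0. Lengths are in m, angles in rad, forces in N, time in s.
With the tool pointing down it reaches from about 0.35 to 0.975 m from the base axis. Payload 4.9 kg.
Tool frame: the origin (TCP) lies between the finger pads; the fingertips stand 19 mm ahead of it and the grasp point (between the pads) is the TCP; z points along the fingers, y is the line along which they close (so a half turn about z gives the same grasp; the last joint's range is limited). The gripper opens to 85 mm and grips with 20 to 120 N. Pads are 22 mm wide; open, the fingers measure 114 mm over their backs; the gripper's body (76 mm by 85 mm) begins 54 mm behind the grasp point. The pads swing forward as they close: fully open they stand 13 mm farther back than shut.
Start: joints at [-0.119, 0.053, 1.613, -0, 1.476, -0.119], TCP at [0.625, 0, 0.221] pointing down, gripper open.
Joint ranges: [-3.01, 3.01], [-1.01, 2.22], [0.06, 2.58], [-1.02, 4.17], [0.09, 2.62], [-3.14, 3.14]. Speed limits (rad/s): [2.57, 2.57, 3.14, 3.14, 3.14, 3.14].

INTERFACE

Orientations are given as a rotation vector (axis times angle).
In Python, from station import ctrl gives the robot as it stands. The module is installed in compiled form; this text tells all that it offers.
- The arm moves only by the tool servo_tool, never from a script. Its argument "increments" is a list that holds one entry, the list of rows, each a list of 5 numbers: the finger opening in cm, from 0 to 8.54, then the shift along the tool's x, y, z in cm, then the turn about the tool's z in degrees. A call has 1 to 5 rows; each row is the pose to reach, as a shift and turn from the pose commanded when the call began, along the tool's axes at that moment; what a row does not reach only later rows make up. A row lasts 1/10 s, in which the tool goes at most 50 mm and 8.59 degrees, less where a joint would pass 70% of its speed; a pose out of reach is approached as far as the arm can. A call with a gripper value outside its range is refused whole. The fingers move at their own pace and stop on an object; "newtons" is the grip in N (left out, the last holds). Time passes only in rows, so rows that repeat a pose let the fingers close. It gives the time, the measured TCP pose, the force, the opening and the grip force at its end, in the units of the state.
- ctrl.get_obs(): the state, without advancing time (a new reading comes with each control period).
- ctrl.get_image(name): name is "scene" or "side" or "wrist"; returns a dict with "img" (420x560x3 uint8, red, green, blue), "fx", "fy", "cx", "cy" (pixels), "k1" (the pictures are not rectified: a ray, as slopes to the right and down, at radius r is drawn at 1 + k1 r^2 times it, then the intrinsics apply), "rvec" (rotation vector, rad) and "tvec" (3), from world to camera coordinates, as OpenCV has them; the wrist camera has in their place "mount" (4x4, takes a point from camera to tool coordinates, whose origin is the TCP and whose axes are the flange's). Camera axes: x right, y down, z forward; pixel columns grow to the right and rows downward; lengths in m; the calibration is good to about 2 mm. A picture is of the moment at which its call begins: read the wrist's pose just before it. There is no depth.
- ctrl.finish_job(): hands the job in; it is judged then, once.
The state is a dict: "t": time; "q": joint angles; "dq": joint speeds; "effort": joint torques, N m; "tool_pos": TCP position; "tool_rot": TCP orientation; "contact_force": force on the tool from outside, world axes, zero at the start; "wrist_torque": the same for the moment, N m; "opening": finger opening in m; "grip_force": force on a finger pad.
Only numpy, scipy, OpenCV 4.12 (cv2) and the standard library are available. Lean on these libraries where they do the work, as an engineer would, in place of code of your own. Each camera call takes 0.05 s, during which the arm holds its last target. There are 200 camera calls.

TASK

To prove the glue joint of the copper-wound bobbin's top flange, slip the bobbin over the upright spindle of the push-test stand until it is fully down on the brass seat, and let go of it. Then lift the dial push gauge out of its blue rest and, holding it upright, press its plunger squarely on the white dot on the bobbin's top flange with a steady load of about 10 N, never running the plunger to the end of its 20 N travel. Finish while still holding the gauge there under that load, with the bobbin fully seated and the other things on the bench left where they are.

Things in the scene. Friction and masses are not known exactly. Their poses are not given: they have to be found in the camera images.
- bobbin: loose wound coil bobbin, standing upright: two black round flanges 60 mm in diameter and 4 mm thick, bright copper winding 46 mm in diameter between them, 40 mm high in all, 14 mm bore right through, about 0.15 kg. Grasp it from above across both flanges (60 mm). Origin at the centre of its underside, z up along the bore
- bobbin_mark (a point): centre of the white dot (12 mm in diameter) painted on the bobbin's top flange, 19 mm from the bore's axis along the bobbin's +x, 40 mm above its underside
- stand: push-test stand screwed to the bench: grey base 110 x 110 x 10 mm, brass seat 42 mm in diameter and 6 mm high on it, upright steel spindle 12 mm in diameter that rises 55 mm above the seat, its last 10 mm tapered to 4 mm. Origin at the centre of the base's underside. It does not move during the job
- stand_seat (a point): centre of the brass seat's top face on the spindle's axis, 16 mm above the bench; the bobbin's underside rests here when fully down
- gauge: loose dial push gauge, about 0.35 kg, upright in the rest, plunger down. Origin on its long axis at the end of the fully-out plunger; z up along it, dial faces -x. Heights above the origin: plunger to 25 mm; stem 16 mm thick to 39; shoulder 30 (x) x 40 (y) mm to 47; round case 58 wide (y), 26 thick (x) to 101; black handle 26 (x) x 34 (y) from 97 to 157 mm, to be grasped from above
- gauge_plunger (a joint): how far the gauge's plunger is pushed in: 0 fully out, 0.010 m at its stop (20 N, end of scale). Spring of 2 N per mm without preload, so 0.005 m is 10 N; the red pointer turns clockwise from 0 at lower left, is straight up at 10 N and lower right at 20 N
- rest: gauge rest, fixed to the bench: aluminium foot 90 x 80 x 8 mm with a blue block 50 x 50 mm on it, top 48 mm above the bench, with an upright 18 mm hole that takes the gauge's stem and plunger; the gauge's shoulder sits on top, the tip hangs 9 mm above the bench. Lift the gauge straight up by more than 40 mm to free it. Origin at the centre of the foot's underside
- glue_bottle: bystander: white bottle with red cap, 41 mm in diameter, 105 mm high; origin at the centre of its underside
- log_pad: bystander: blue notebook 148 x 109 x 14 mm lying flat; origin at the centre of its underside
- spare_glass_0: bystander: oval mirror glass 97 x 150 x 9 mm lying flat; origin at the centre of its underside
- masking_roll: bystander: cream tape roll 100 mm in diameter, 25 mm high, lying flat; origin at the centre of its underside
- barcode_scanner: bystander: grey and black hand scanner 144 x 96 x 40 mm; origin at the centre of its underside
- parts_organiser: bystander: blue parts box with clear lid, 130 x 194 x 47 mm; origin at the centre of its underside
- pen_marker: bystander: blue and white marker pen 135 mm long, 17 mm thick, lying; origin at the centre of its underside
- gauge_tip (a point): flat end of the gauge's brass plunger tip, 8 mm in diameter (it moves with the plunger)
- gauge_grip (a point): point to grasp on the gauge's long axis in the middle of its black handle, 130 mm above the gauge's origin
Not all that is in view belongs to the job. What is shaped like the bobbin but red or turquoise is not meant.

How it is judged:
On the way, in this order (a step that is already met when the one before it is completed fails the run):
1. the bobbin is fully down on the stand's seat, upright, and let go (horizontal distance between bobbin and stand_seat below 0.004 m and z of bobbin in the frame of stand_seat below 0.003 m and angle between bobbin's own z axis and vertical below 0.06 rad and contact force between the fingers and bobbin below 0.2 N), for 0.2 s.
2. the gauge is lifted out of its rest (z of gauge in the frame of rest above 0.05 m and contact force between gauge and rest below 0.1 N and contact force between the fingers and gauge above 1 N), for 0.1 s.
At the end, for the whole second after the job is handed in: Bobbin on the spindle, down on the seat within 3 mm, upright, untouched by the robot; gauge held in the fingers, upright within 7 degrees, tip centre within 6 mm of the dot's centre, plunger in by 3.5 to 6.5 mm (7 to 13 N) through the last second; bystanders within 30 mm of their places (all of step 1 and contact force between the arm and bobbin below 0.2 N and distance between gauge_tip and bobbin_mark below 0.006 m and angle between gauge's own z axis and vertical below 0.12 rad and value of joint gauge_plunger between 0.0035 and 0.0065 m and contact force between gauge and bobbin between 6 and 14 N and contact force between gauge and stand below 0.1 N and contact force between the fingers and gauge above 1 N); the arm keeps its last pose, push and grip.
It fails at once if the gauge's plunger is run to the end of its travel (value of joint gauge_plunger above 0.0095 m).
It fails at once if a bystander is moved by more than 30 mm (distance of any of glue_bottle, log_pad, spare_glass_0, masking_roll, barcode_scanner, parts_organiser, pen_marker from where it was at the start of the episode above 0.03 m).
It also fails if it takes over 58 s, if anything falls off the work surface, if the arm or the gripper's body presses on something with over 40 N, if the wrist force passes 120 N, or if a joint passes its speed limit or range.

## Working session

There is one attempt and no reset: what is moved stays moved. The work goes in short steps, Python scripts to look and compute and a tool call to move; the robot and the scene stay as the last step left them, time stands still between calls to the robot, and variables do not carry over. Pictures are saved under pics/ and viewed, at most 10 in all, crops included, and the job is handed in when it is done.

Besides the shell and the picture viewer there is one more tool, called after ">>>" in YAML: its name, and indented under it one key for each argument. servo_tool: Moves the arm, as the interface text tells. Its arguments: {"type":"object","properties":{"increments":{"type":"array"},"newtons":{"type":"number"}},"required":["increments"]}

```bash
mkdir -p pics; cat > h.py <<'E'
import numpy as np, cv2
from station import ctrl
from scipy.spatial.transform import Rotation as R
def cam(name):
    o=ctrl.get_obs(); d=ctrl.get_image(name)
    if 'mount' in d:
        T=np.eye(4); T[:3,:3]=R.from_rotvec(o['tool_rot']).as_matrix(); T[:3,3]=o['tool_pos']
        C=T@np.array(d['mount'])
    else:
        W=np.eye(4); W[:3,:3]=R.from_rotvec(np.ravel(d['rvec'])).as_matrix(); W[:3,3]=np.ravel(d['tvec']); C=np.linalg.inv(W)
    d['C']=C; return d
def save(d,f,crop=None,s=1):
    im=d['img'][:,:,::-1]
    if crop: x0,y0,x1,y1=crop; im=im[y0:y1,x0:x1]
    cv2.imwrite('pics/'+f,cv2.resize(im,None,fx=s,fy=s,interpolation=cv2.INTER_CUBIC))
def px2z(d,u,v,z):
    K=np.array([[d['fx'],0,d['cx']],[0,d['fy'],d['cy']],[0,0,1]])
    p=cv2.undistortPoints(np.array([[[u,v]]],float),K,np.array([d['k1'],0,0,0.]))[0,0]
    r=d['C'][:3,:3]@np.array([p[0],p[1],1]); c=d['C'][:3,3]
    return c+r*(z-c[2])/r[2]
def proj(d,P):
    W=np.linalg.inv(d['C']); K=np.array([[d['fx'],0,d['cx']],[0,d['fy'],d['cy']],[0,0,1]])
    return cv2.projectPoints(np.atleast_2d(np.array(P,float)),cv2.Rodrigues(W[:3,:3])[0],W[:3,3],K,np.array([d['k1'],0,0,0.]))[0][:,0]
E
python3 - <<'E'
from h import *
import pickle
for n in ['scene','side','wrist']:
    d=cam(n); pickle.dump(d,open(n+'0.pkl','wb')); save(d,n+'0.png',s=1.4)
    print(n,d['C'].round(3).tolist(),d['fx'],d['k1'])
E
```

```text
scene [[0.444, -0.677, 0.587, -0.196], [-0.896, -0.335, 0.291, -0.37], [-0.0, -0.655, -0.755, 0.99], [0.0, 0.0, 0.0, 1.0]] 379.17132227851477 -0.03269279610456395
side [[0.82, -0.273, 0.503, -0.083], [-0.572, -0.413, 0.709, -0.846], [0.014, -0.869, -0.495, 0.701], [0.0, 0.0, 0.0, 1.0]] 487.03561815659305 -0.06009540067605806
wrist [[1.0, 0.001, -0.001, 0.624], [0.001, -0.961, -0.276, 0.07], [-0.001, 0.276, -0.961, 0.374], [0.0, 0.0, 0.0, 1.0]] 344.0491976753383 0.01125172740662457
```

View pics/scene0.png

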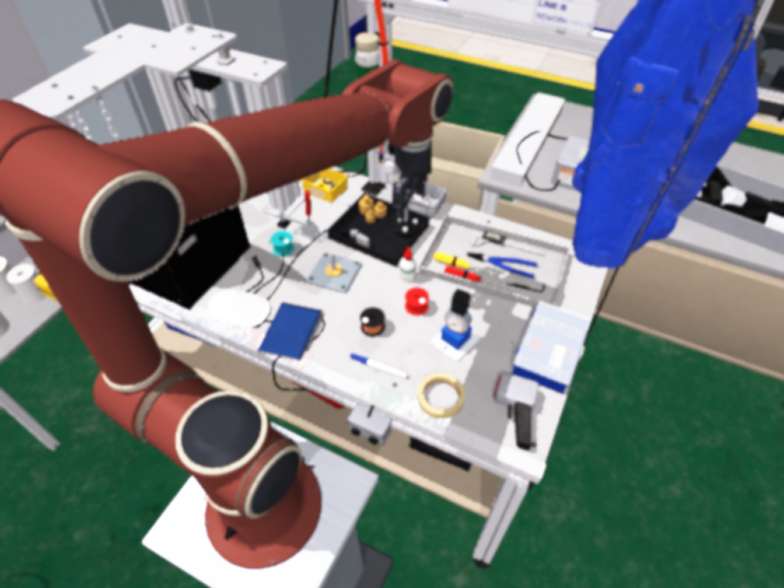

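View pics/side0.png

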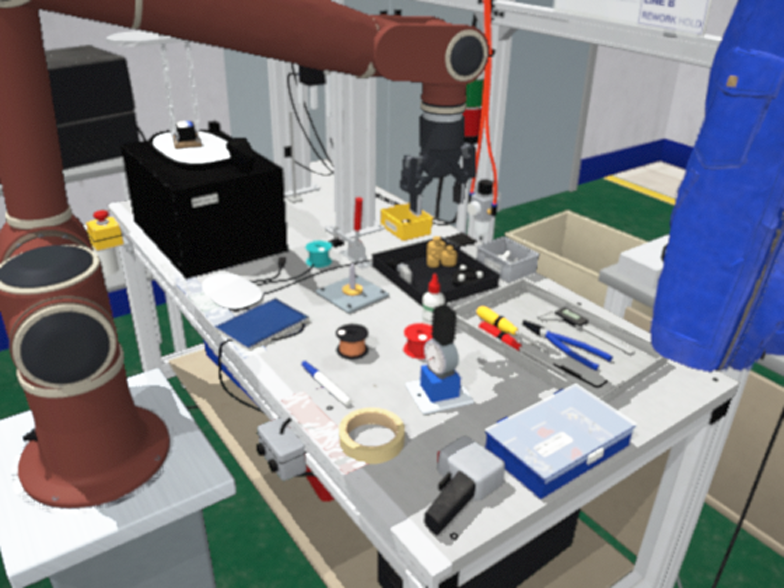

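Candidates (scene pixels in the 1.4x view): copper/black bobbin (372,321), red spool (417,301), turquoise spool (282,243). I choose the copper one and check it with a close crop.

```bash
python3 - <<'E'
from h import *
import pickle
S=pickle.load(open('scene0.pkl','rb')); D=pickle.load(open('side0.pkl','rb'))
def c(d,x,y,w,h,s): return cv2.resize(d['img'][y:y+h,x:x+w,::-1],None,fx=s,fy=s,interpolation=cv2.INTER_CUBIC)
# scene crop: x 210-350,y170-270 ; side: 220-345, y 180-300
a=c(S,210,170,140,100,5)[:300]; 
top=np.hstack([c(S,215,175,50,50,5),c(S,245,210,50,50,5),c(S,305,202,50,60,5)[:250]])
bot=np.hstack([c(D,225,180,50,60,5),c(D,230,225,50,60,5),c(D,285,215,50,80,5)[:300]])
cv2.imwrite('pics/crops.png',np.vstack([top,bot]))
for n,u,v,z in [('bob',372,314,.04)]: print(n,px2z(S,u/1.4,v/1.4,z))
print('bob side',px2z(D,351/1.4,331/1.4,.04)); print('seat',px2z(S,334/1.4,270/1.4,.016),px2z(D,352/1.4,291/1.4,.016))
print('rest',px2z(S,456/1.4,325/1.4,.048),'gtop',px2z(S,461/1.4,293/1.4,.166),px2z(D,443/1.4,309/1.4,.166))
E
```

```text
bob [0.4602566  0.01746444 0.04      ]
bob side [0.45587723 0.01601465 0.04      ]
seat [0.55971294 0.18017398 0.016     ] [0.55683518 0.17156354 0.016     ]
rest [ 0.51014851 -0.16873033  0.048     ] gtop [ 0.50314508 -0.17191116  0.166     ] [ 0.50194575 -0.17416235  0.166     ]
```

View pics/crops.png

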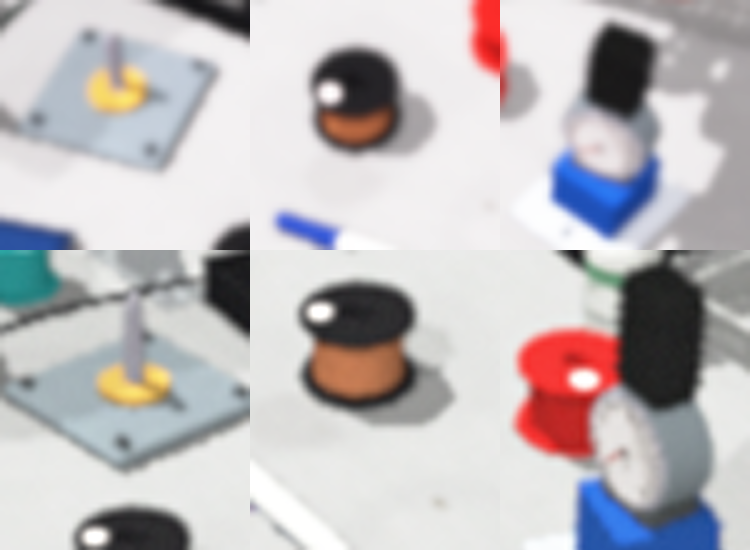

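View pics/wrist0.png

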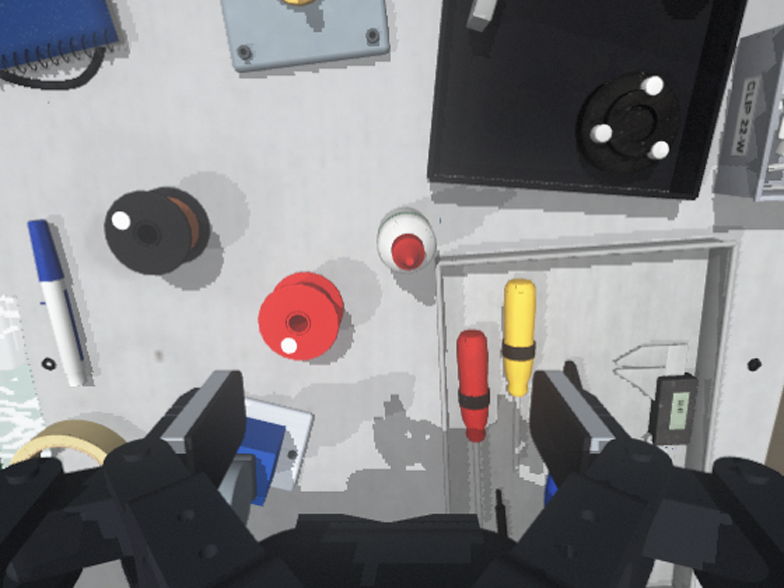

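The crop shows the copper bobbin, black flanges, white dot toward the lower left (wrist view: bore (148,233), dot (120,220)). The wrist view also shows the stand's base edge at the top (front corners ~(237,70),(388,48)) and the red spool at (298,322).

```bash
python3 - <<'E'
from h import *
import pickle
W=pickle.load(open('wrist0.pkl','rb'));S=pickle.load(open('scene0.pkl','rb')); D=pickle.load(open('side0.pkl','rb'))
o=ctrl.get_obs(); print(o['t'],R.from_rotvec(o['tool_rot']).as_matrix().round(3).tolist(),o['opening'])
f=lambda d,u,v,z:px2z(d,u/1.4,v/1.4,z).round(4)
print('bob',f(W,148,233,.04),'dot',f(W,120,220,.04),'red',f(W,298,322,.04))
print('base corners',f(W,237,71,.01),f(W,388,51,.01),'seat',f(W,300,0,.016))
# crops: scene stand origin(215,175) s5 ; side stand origin (225,180)
g=lambda d,ox,oy,u,v,z:px2z(d,ox+u/5-.4,oy+v/5-.4,z).round(4)
print('seat scene',g(S,215,175,117,91,.016),'tip',g(S,215,175,113,38,.071))
print('seat side',g(D,225,180,134,133,.016),'tip',g(D,225,180,133,45,.071))
print('gauge handle top scene',g(S,305,202,128,40,.166),'side',g(D,285,215,162,35,.166))
print('screws scene',*[g(S,215,175,u,v,.010) for u,v in((89,36),(206,67),(152,149),(38,119))])
print('bob scene',g(S,245,210,106,83,.04),'side',g(D,230,225,108,63,.04))
E
```

```text
0.15 [[0.0, 1.0, -0.002], [1.0, -0.0, 0.0], [0.0, -0.002, -1.0]] 0.08524889157983813
bob [0.4579 0.0158 0.04  ] dot [0.4399 0.0247 0.04  ] red [ 0.5587 -0.0497  0.04  ]
base corners [0.52   0.1237 0.01  ] [0.6245 0.1365 0.01  ] seat [0.5668 0.1655 0.016 ]
seat scene [0.5591 0.1821 0.016 ] tip [0.5582 0.1791 0.071 ]
seat side [0.5619 0.1797 0.016 ] tip [0.5635 0.1822 0.071 ]
gauge handle top scene [ 0.5032 -0.1747  0.166 ] side [ 0.5007 -0.1777  0.166 ]
screws scene [0.6022 0.2323 0.01  ] [0.6126 0.1403 0.01  ] [0.5269 0.1354 0.01  ] [0.5158 0.2214 0.01  ]
bob scene [0.4535 0.0135 0.04  ] side [0.455  0.0124 0.04  ]
```

>>> servo_tool:
  increments:
    - [[8.5,0.4,-4,1],[8.5,0.8,-8,2.5],[8.5,1.2,-12.5,4.5],[8.5,1.55,-16.7,6],[8.5,1.55,-16.7,6]]

```text
invalid input
```

```bash
python3 - <<'E'
from h import *
d=cam('wrist'); o=ctrl.get_obs(); print(o['t'],o['tool_pos'],o['contact_force'])
g=[(0.4577,.0155,.04)]; p=proj(d,g)[0]; print(p, proj(d,[o['tool_pos']]))
im=np.ascontiguousarray(d['img'][:,:,::-1]); im=cv2.resize(im,None,fx=1.4,fy=1.4)
for a in np.linspace(0,2*np.pi,40):
    q=proj(d,[(0.4577+.03*np.cos(a),.0155+.03*np.sin(a),.04)])[0]*1.4; cv2.circle(im,tuple(int(t) for t in q),1,(0,255,0),-1)
cv2.imwrite('pics/w1.png',im)
E
```

```text
0.2 [6.24603274e-01 3.94563561e-05 2.19704112e-01] [ 0.27896615  0.02958069 -0.0578973 ]
[105.46642959 166.63946283] [[277.10380382 258.07558089]]
```

View pics/w1.png

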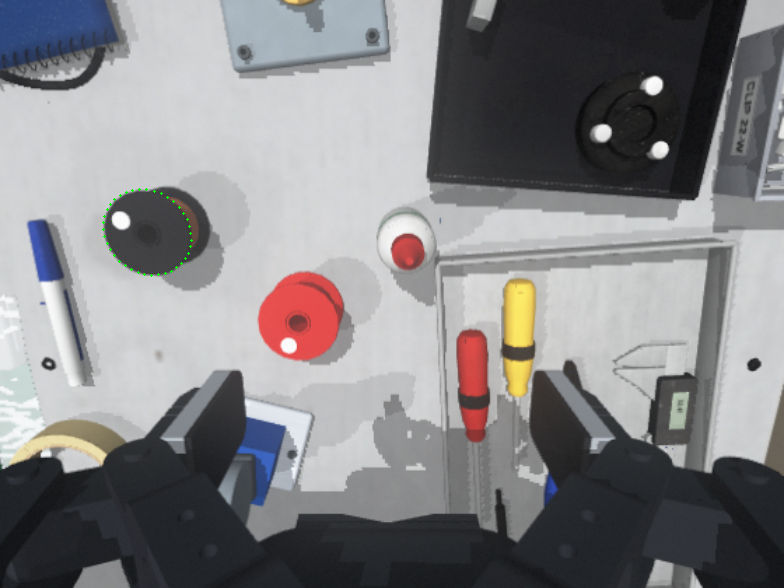

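The green outline (0.4577, 0.0155) matches the flange. The move was refused, so the arm is still at the start. I'll retry with the grip given.

>>> servo_tool:
  increments:
    - [[8.5,0.4,-4.0,1.0,0.0],[8.5,0.8,-8.0,2.5,0.0],[8.5,1.2,-12.5,4.5,0.0],[8.5,1.55,-16.7,6.0,0.0],[8.5,1.55,-16.7,6.0,0.0]]

```text
t: 0.7
tool_pos: [0.45, 0.0167, 0.1537]
tool_rot: [-2.214, -2.215, 0.012]
contact_force: [-0.0, 0.6, 0.0]
opening: 0.0846
grip_force: 0.0
```

```bash
cat >> h.py <<'E'
def dot(d,guess,z,r=45):
    """white dot centre near a guessed world point on plane z"""
    u,v=proj(d,[guess])[0]; hsv=cv2.cvtColor(d['img'],cv2.COLOR_RGB2HSV)
    m=((hsv[...,2]>190)&(hsv[...,1]<50)).astype(np.uint8)
    n,l,s,c=cv2.connectedComponentsWithStats(m)
    k=[(np.hypot(*(c[i]-(u,v))),i) for i in range(1,n) if 15<s[i,4]<1500 and .6<s[i,2]/s[i,3]<1.6]
    return [(round(a,1),s[i].tolist(),px2z(d,*c[i],z).round(4).tolist()) for a,i in sorted(k)[:2]]
E
python3 - <<'E'
from h import *
d=cam('wrist'); o=ctrl.get_obs(); print(o['t'],o['tool_pos'].round(4),o['contact_force'].round(2))
print(proj(d,[(0.4577,.0155,.04)]),dot(d,(.44,.0247,.04),.04))
hsv=cv2.cvtColor(d['img'],cv2.COLOR_RGB2HSV)
save(d,'w2.png',s=1.4)
E
```

```text
0.75 [0.4541 0.0161 0.1571] [ 1.56 -0.68 -0.02]
[[287.94056792 200.86377808]] [(np.float64(0.7), [260, 183, 14, 15, 162], [0.4405, 0.0245, 0.04]), (np.float64(150.6), [136, 271, 11, 7, 40], [0.3323, -0.0501, 0.04])]
```

View pics/w2.png

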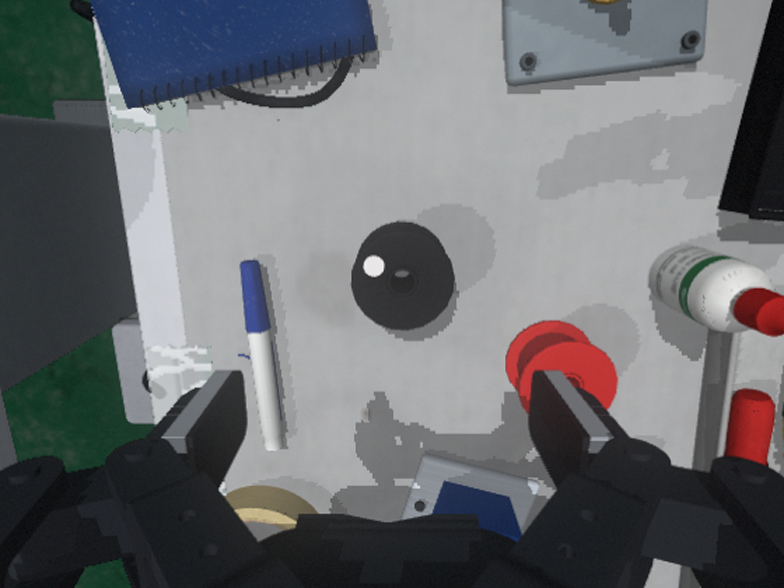

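The bobbin is at (402,281), dot at (374,266), clear of the pen and red spool. This agrees with the estimate, so I descend.

>>> servo_tool:
  increments:
    - [[8.5,0,0,3,0],[8.5,0,0,6.5,0],[8.5,0,0,10,0],[8.5,0,0,12.5,0],[8.5,0,0,13.5,0]]

```text
t: 1.25
tool_pos: [0.4581, 0.0154, 0.0239]
tool_rot: [-2.22, -2.22, 0.002]
contact_force: [-0.1, 0.4, 0.3]
opening: 0.0851
grip_force: 0.0
```

>>> servo_tool:
  increments:
    - [[8.5,0,0,0,0],[8.5,0,0,0,0],[5.5,0,0,0,0],[5.5,0,0,0,0],[5.5,0,0,0,0]]
  newtons: 40

```text
t: 1.75
tool_pos: [0.4588, 0.0154, 0.0265]
tool_rot: [2.22, 2.22, 0.002]
contact_force: [-1.1, 0.1, -0.9]
opening: 0.0545
grip_force: 0.0
```

>>> servo_tool:
  increments:
    - [[5.5,0,0,0,0],[5.5,0,0,0,0],[5.5,0,0,0,0],[5.5,0,0,0,0],[5.5,0,0,0,0]]

```text
t: 2.25
tool_pos: [0.4579, 0.0155, 0.0254]
tool_rot: [-2.221, -2.221, 0.0]
contact_force: [0.7, -0.7, 0.2]
opening: 0.0549
grip_force: 0.0
```

```bash
python3 - <<'E'
from h import *
d=cam('wrist'); o=ctrl.get_obs(); print(o['opening'],o['grip_force'],o['contact_force'])
e=cam('side'); save(e,'x.png'); 
u,v=proj(e,[(0.458,.0155,.04)])[0].astype(int); print(u,v)
a=cv2.resize(d['img'][:,:,::-1],(560,420)); b=cv2.resize(e['img'][v-40:v+30,u-35:u+35,::-1],(240,240),interpolation=cv2.INTER_CUBIC)
b=np.vstack([b,np.zeros((180,240,3),np.uint8)]); cv2.imwrite('pics/w3.png',np.hstack([a,b]))
E
```

```text
0.05533915637106867 0.0 [-0.20680962 -0.01851001  0.00421249]
251 236
```

View pics/w3.png

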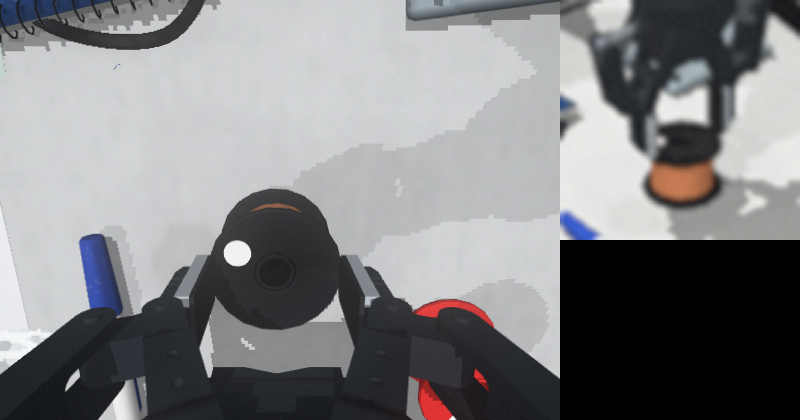

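```bash
python3 - <<'E'
from h import *
d=cam('wrist'); e=cam('side'); o=ctrl.get_obs(); print(o['tool_pos'])
for z in (.02,.04,.056):
    print(z,proj(d,[(0.428,.0155,z),(.488,.0155,z),(.458,.0155,z),(.458,.0455,z),(.458,-.0145,z)]).round(0).tolist())
s=lambda q:[560+(q[0]-216)*240/70,(q[1]-196)*240/70]
for P in [(.428,.0155,.007),(.428,.0155,.045),(.488,.0155,.007),(.488,.0155,.045),(.458,.0155,.04),(.458,.0155,0)]: print(P,np.round(s(proj(e,[P])[0])))
print(dot(d,(.44,.0247,.04),.04))
E
```

```text
[0.45794883 0.01550519 0.02546376]
0.02 [[217.0, 253.0], [337.0, 253.0], [277.0, 253.0], [277.0, 195.0], [277.0, 306.0]]
0.04 [[210.0, 271.0], [344.0, 272.0], [277.0, 271.0], [277.0, 207.0], [277.0, 330.0]]
0.056 [[202.0, 290.0], [352.0, 290.0], [277.0, 290.0], [277.0, 218.0], [277.0, 353.0]]
(0.428, 0.0155, 0.007) [647. 189.]
(0.428, 0.0155, 0.045) [646. 145.]
(0.488, 0.0155, 0.007) [716. 163.]
(0.488, 0.0155, 0.045) [716. 120.]
(0.458, 0.0155, 0.04) [682. 138.]
(0.458, 0.0155, 0) [682. 184.]
[(np.float64(1.0), [224, 241, 27, 25, 543], [0.4404, 0.0244, 0.04]), (np.float64(92.4), [241, 338, 14, 12, 68], [0.4438, -0.0224, 0.04])]
```

>>> servo_tool:
  increments:
    - [[4.8,0,0,0,0],[4.8,0,0,0,0],[4.8,0,0,0,0],[4.8,0,0,0,0]]
  newtons: 40

```text
t: 2.85
tool_pos: [0.4589, 0.0154, 0.0265]
tool_rot: [2.22, 2.22, 0.002]
contact_force: [-0.5, 1.1, 5.8]
opening: 0.0484
grip_force: 2.8
```

Commanded 5.5 reached 55 mm and 4.8 gave contact at 48 mm with an upward push, so the fingertips are still above the top flange. The fingers look shorter than nominal. I'll reopen and go lower in small steps, watching the force.

>>> servo_tool:
  increments:
    - [[8.5,0,0,-0.3,0],[8.5,0,0,-0.3,0],[8.5,0,0,-0.3,0],[8.5,0,0,-0.3,0],[8.5,0,0,0,0]]

```text
t: 3.35
tool_pos: [0.4581, 0.0155, 0.0255]
tool_rot: [2.221, 2.221, 0.0]
contact_force: [0.0, -0.1, 0.4]
opening: 0.0851
grip_force: 0.0
```

>>> servo_tool:
  increments:
    - [[8.5,0,0,0.2,0],[8.5,0,0,0.5,0],[8.5,0,0,0.8,0],[8.5,0,0,0.8,0]]

```text
t: 3.75
tool_pos: [0.4574, 0.0156, 0.0168]
tool_rot: [-2.221, -2.221, 0.001]
contact_force: [-0.1, -0.1, 0.2]
opening: 0.0849
grip_force: 0.0
```

```bash
python3 - <<'E'
from h import *
e=cam('side');d=cam('wrist'); o=ctrl.get_obs(); print(o['tool_pos'],o['opening'],o['contact_force'])
print(dot(d,(.44,.0247,.04),.04))
a=cv2.resize(d['img'][150:,:,::-1],None,fx=.9,fy=.9); b=cv2.resize(e['img'][180:270,200:300,::-1],None,fx=5,fy=5,interpolation=cv2.INTER_CUBIC)
h=600-a.shape[0]; b=cv2.resize(b,(int(500*h/450),h)); c=np.zeros((h,a.shape[1],3),np.uint8); w=min(b.shape[1],c.shape[1]); c[:,:w]=b[:,:w]
cv2.imwrite('pics/w4.png',np.vstack([a,c]))
mt=np.array(d['mount']); print(mt.round(4).tolist())
E
```

```text
[0.45785868 0.01552692 0.017318  ] 0.08496908997740407 [-0.88846876 -0.28042986  0.61128952]
[(np.float64(1.2), [221, 249, 29, 26, 599], [0.4403, 0.0243, 0.04]), (np.float64(72.0), [230, 327, 8, 10, 50], [0.4385, -0.0099, 0.04])]
[[0.0007, -0.9611, -0.2764, 0.0695], [1.0, 0.0005, 0.0009, -0.0003], [-0.0007, -0.2764, 0.9611, -0.1542], [0.0, 0.0, 0.0, 1.0]]
```

View pics/w4.png

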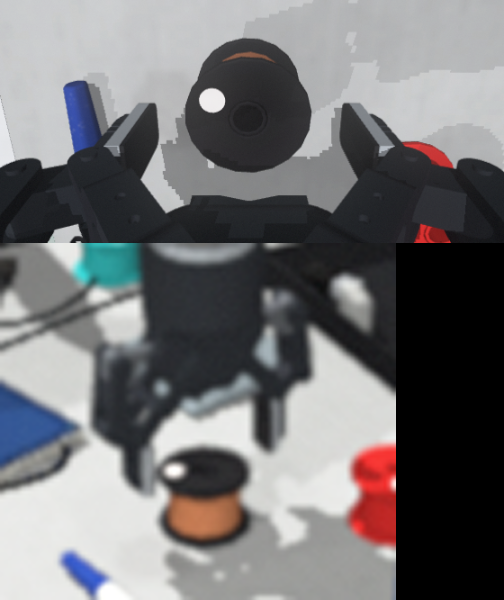

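The bobbin has not moved (dot still at 0.440, 0.024). In the lower (side) view the open tips, near (150,490) and (268,450), are about 36 mm above the bench with TCP at 17 mm. The real tips are therefore roughly 25 mm shorter than stated, so I go lower under force watch.

>>> servo_tool:
  increments:
    - [[8.5,0,0,0.4,0],[8.5,0,0,0.8,0],[8.5,0,0,1.2,0],[8.5,0,0,1.4,0],[8.5,0,0,1.4,0]]

```text
t: 4.35
tool_pos: [0.4575, 0.0155, 0.0029]
tool_rot: [-2.221, -2.221, 0.001]
contact_force: [0.2, -0.3, -0.3]
opening: 0.0849
grip_force: 0.0
```

>>> servo_tool:
  increments:
    - [[8.5,0,0,0.3,0],[8.5,0,0,0.6,0],[8.5,0,0,0.9,0],[8.5,0,0,0.9,0]]

```text
t: 4.75
tool_pos: [0.4575, 0.0155, -0.006]
tool_rot: [-2.221, -2.221, 0.001]
contact_force: [-0.5, -0.2, 1.1]
opening: 0.0849
grip_force: 0.0
```

>>> servo_tool:
  increments:
    - [[6.6,0,0,0,0],[6.6,0,0,0,0],[5.5,0,0,0,0],[5.5,0,0,0,0],[5.5,0,0,0,0]]
  newtons: 40

```text
t: 5.25
tool_pos: [0.4583, 0.0155, -0.0048]
tool_rot: [2.221, 2.221, 0.0]
contact_force: [-2.5, -0.2, 5.4]
opening: 0.057
grip_force: 41.8
```

Gripped at 42 N. Lifting to check.

>>> servo_tool:
  increments:
    - [[5.5,0,0,-1,0],[5.5,0,0,-3,0],[5.5,0,0,-6,0],[5.5,0,0,-9,0],[5.5,0,0,-11,0]]
  newtons: 50

```text
t: 5.75
tool_pos: [0.4588, 0.0154, 0.107]
tool_rot: [2.22, 2.22, 0.003]
contact_force: [0.4, 0.0, -1.7]
opening: 0.0569
grip_force: 53.5
```

>>> servo_tool:
  increments:
    - [[5.5,0,0,0,0],[5.5,0,0,0,0],[5.5,0,0,0,0]]

```text
t: 6.05
tool_pos: [0.4567, 0.0157, 0.1026]
tool_rot: [-2.22, -2.22, 0.003]
contact_force: [-0.1, -0.3, -1.0]
opening: 0.0573
grip_force: 53.5
```

```bash
python3 - <<'E'
from h import *
d=cam('wrist'); o=ctrl.get_obs(); print(o['tool_pos'],R.from_rotvec(o['tool_rot']).as_matrix().round(4).tolist(),o['opening'],o['contact_force'])
z0=o['tool_pos'][2]+.0048
# fit underside height from dot size/flange: print dot at several heights
for z in (.04+z0-.005,.04+z0,.04+z0+.005): print(z,dot(d,(.44,.0247,z),z)[0])
g=d['img'].sum(2); m=(cv2.inRange(d['img'],(0,0,0),(75,75,75)))
p=proj(d,[(.4577,.0155,.04+z0)])[0]; print('pred bore',p); u,v=p.astype(int)
save(d,'w5.png',(130,140,430,420),2.1)
E
```

```text
[0.45659083 0.01566939 0.10247977] [[0.0, 1.0, -0.0035], [1.0, -0.0, 0.0005], [0.0005, -0.0035, -1.0]] 0.05711428554002833 [ 0.40992569 -0.37976984 -1.13786728]
0.14227976695270933 (np.float64(7.5), [214, 272, 33, 31, 811], [0.4393, 0.0217, 0.1423])
0.14727976695270933 (np.float64(0.7), [214, 272, 33, 31, 811], [0.4401, 0.0245, 0.1473])
0.15227976695270934 (np.float64(7.1), [214, 272, 33, 31, 811], [0.4409, 0.0272, 0.1523])
pred bore [279.56365276 309.58638252]
```

View pics/w5.png

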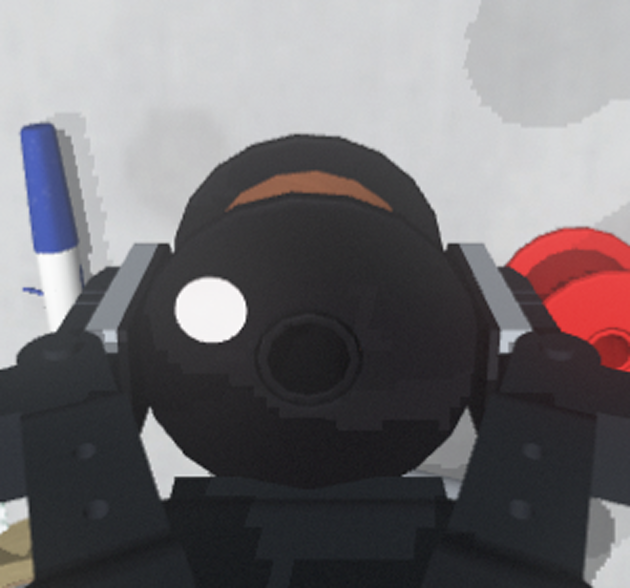

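The bobbin is lifted and upright between the pads, bore at image (277,310), i.e. on the TCP axis. I'll move near the stand and locate the seat precisely.

>>> servo_tool:
  increments:
    - [[5.5,1.6,2.5,-1,0],[5.5,3.2,5,-2,0],[5.5,4.8,7.6,-3,0],[5.5,6.4,10.2,-4,0],[5.5,6.4,10.2,-4,0]]

```text
t: 6.6
tool_pos: [0.5625, 0.0809, 0.1447]
tool_rot: [2.219, 2.223, 0.002]
contact_force: [-0.1, -0.8, -1.5]
opening: 0.057
grip_force: 53.8
```

>>> servo_tool:
  increments:
    - [[5.5,0,0,0,0],[5.5,0,0,0,0],[5.5,0,0,0,0]]

```text
t: 6.9
tool_pos: [0.5586, 0.079, 0.1432]
tool_rot: [-2.221, -2.22, 0.003]
contact_force: [0.6, 0.3, -1.1]
opening: 0.0571
grip_force: 53.8
```

```bash
cat >> h.py <<'E'
def blob(d,lo,hi,z,box=None):
    hsv=cv2.cvtColor(d['img'],cv2.COLOR_RGB2HSV); m=cv2.inRange(hsv,lo,hi)
    if box: k=np.zeros_like(m); k[box[1]:box[3],box[0]:box[2]]=1; m*=k
    n,l,s,c=cv2.connectedComponentsWithStats(m)
    i=max(range(1,n),key=lambda i:s[i,4]); cs=cv2.findContours((l==i).astype(np.uint8),0,1)[0]
    hull=cv2.convexHull(max(cs,key=len)); (a,b),ax,_=cv2.fitEllipse(hull)
    return s[i].tolist(),(a,b),ax,px2z(d,a,b,z).round(4)
E
python3 - <<'E'
from h import *
d=cam('wrist'); o=ctrl.get_obs(); print(o['tool_pos'],o['tool_rot'],o['opening'])
u,v=proj(d,[(.56,.18,.016)])[0].astype(int); print(u,v, proj(d,[(.56,.18,.071)])[0])
b=(max(u-60,0),max(v-60,0),u+60,v+60)
print('seat',blob(d,(15,90,90),(32,255,255),.016,b))
save(d,'w6.png',s=1)
e=cam('scene'); u,v=proj(e,[(.56,.18,.016)])[0].astype(int)
print('scene',blob(e,(15,90,90),(32,255,255),.016,(u-20,v-20,u+20,v+20)))
e=cam('side'); u,v=proj(e,[(.56,.18,.016)])[0].astype(int)
print('side',blob(e,(15,90,90),(32,255,255),.016,(u-20,v-20,u+20,v+20)))
E
```

```text
[0.55887383 0.07903155 0.1436024 ] [-2.22143592e+00 -2.21995786e+00  1.88324516e-03] 0.05689249023572085
278 65 [279.27870374  54.947685  ]
seat ([258, 30, 55, 59, 2098], (285.1553039550781, 59.32649612426758), (54.29346466064453, 58.91621780395508), array([0.5648, 0.1846, 0.016 ]))
scene ([233, 189, 11, 8, 61], (238.02503967285156, 192.60618591308594), (8.120481491088867, 10.782829284667969), array([0.5599, 0.1825, 0.016 ]))
side ([245, 203, 14, 8, 81], (251.5, 206.5), (8.082903861999512, 14.0), array([0.5612, 0.178 , 0.016 ]))
```

>>> servo_tool:
  increments:
    - [[5.5,-1.5,0,0,0],[5.5,-3,0,0,0],[5.5,-3,0,0,0],[5.5,-3,0,0,0],[5.5,-3,0,0,0]]

```text
t: 7.55
tool_pos: [0.56, 0.0494, 0.1445]
tool_rot: [-2.222, -2.221, -0.0]
contact_force: [-0.3, -0.1, -2.1]
opening: 0.0565
grip_force: 53.8
```

```bash
python3 - <<'E'
from h import *
d=cam('wrist'); o=ctrl.get_obs(); print(o['tool_pos'],o['tool_rot'],o['dq'].round(3) if hasattr(o['dq'],'round') else o['dq'])
u,v=proj(d,[(.563,.183,.016)])[0].astype(int); print(u,v)
b=(max(u-60,0),max(v-60,0),u+60,v+60)
s,c,ax,P=blob(d,(15,90,90),(32,255,255),.016,b); print('seat',s,c,ax,P)
x,y,w,h=s[:4]
print('ext',px2z(d,x,c[1],.016),px2z(d,x+w-1,c[1],.016),px2z(d,c[0],y,.016),px2z(d,c[0],y+h-1,.016))
zt=.04+.0048+o['tool_pos'][2]; print('bore off',px2z(d,277,310,zt)-o['tool_pos'])
# dark screw holes on base & base polygon
hsv=cv2.cvtColor(d['img'],cv2.COLOR_RGB2HSV)
X,Y=u,v; print(hsv[Y,[X-45,X+45]].tolist(), hsv[min(Y+45,419),X].tolist())
gx=(d['img'][...,2].astype(int)-d['img'][...,0])
m=((gx>8)&(hsv[...,2]>110)&(hsv[...,1]<90)).astype(np.uint8); m=cv2.morphologyEx(m,cv2.MORPH_CLOSE,np.ones((7,7)))
m=cv2.morphologyEx(m,cv2.MORPH_OPEN,np.ones((9,9)))
n,l,st,ce=cv2.connectedComponentsWithStats(m); i=l[min(Y+50,419),X]; print(i,st[i])
if i:
    cs=max(cv2.findContours((l==i).astype(np.uint8),0,1)[0],key=len)
    q=cv2.approxPolyDP(cv2.convexHull(cs),12,True)[:,0]; print([px2z(d,*t,.01).round(4).tolist() for t in q.astype(float)], q.tolist())
save(d,'w7.png')
E
```

```text
[0.55998882 0.04956651 0.14450854] [-2.22139575e+00 -2.22130659e+00 -2.15335582e-04] [ 0.006  0.001  0.001  0.    -0.002 -0.001]
280 18
seat [256, 0, 56, 48, 1874] (283.1524353027344, 16.425079345703125) (55.813316345214844, 62.30142593383789) [0.5648 0.1842 0.016 ]
ext [0.54481263 0.18420645 0.016     ] [0.58522663 0.18421741 0.016     ] [0.5647013  0.19484287 0.016     ] [0.56488463 0.16372033 0.016     ]
bore off [-1.15693208e-05 -4.21296838e-04  4.48000000e-02]
[[99, 22, 222], [103, 23, 200]] [101, 25, 221]
1 [  208     0   151   103 11175]
[[0.6173, 0.1964, 0.01], [0.6228, 0.1365, 0.01], [0.5179, 0.1251, 0.01], [0.5091, 0.1964, 0.01]] [[354, 0], [356, 86], [224, 101], [208, 0]]
```

Seat at (0.565, 0.1845), consistent with the base's front edge and the corrected scene view. Moving over it, then down to just above the spindle tip.

>>> servo_tool:
  increments:
    - [[5.5,3,0.5,0,0],[5.5,6.5,0.5,0,0],[5.5,10,0.5,0,0],[5.5,13,0.5,0,0],[5.5,13.5,0.5,0,0]]

```text
t: 8.1
tool_pos: [0.5646, 0.1877, 0.1446]
tool_rot: [-2.217, -2.225, -0.001]
contact_force: [-0.1, -0.6, -1.3]
opening: 0.0569
grip_force: 53.8
```

>>> servo_tool:
  increments:
    - [[5.5,0,0,0,0],[5.5,0,0,2,0],[5.5,0,0,4,0],[5.5,0,0,6,0],[5.5,0,0,6.5,0]]

```text
t: 8.6
tool_pos: [0.5631, 0.1829, 0.0766]
tool_rot: [-2.221, -2.218, 0.007]
contact_force: [-0.6, 0.2, -0.5]
opening: 0.0568
grip_force: 53.8
```

>>> servo_tool:
  increments:
    - [[5.5,0,0,0,0],[5.5,0,0,0,0],[5.5,0,0,0.4,0],[5.5,0,0,0.8,0],[5.5,0,0,1.2,0]]

```text
t: 9.1
tool_pos: [0.5653, 0.1846, 0.0677]
tool_rot: [2.221, 2.221, 0.001]
contact_force: [-0.6, 0.1, -1.3]
opening: 0.0572
grip_force: 53.8
```

>>> servo_tool:
  increments:
    - [[5.5,0,0,0,0],[5.5,0,0,0.3,0],[5.5,0,0,0.6,0],[5.5,0,0,0.9,0],[5.5,0,0,1.2,0]]

```text
t: 9.6
tool_pos: [0.5649, 0.1845, 0.0552]
tool_rot: [-2.221, -2.221, 0.0]
contact_force: [0.2, 0.1, -1.5]
opening: 0.0572
grip_force: 53.8
```

>>> servo_tool:
  increments:
    - [[5.5,0,0,0.2,0],[5.5,0,0,0.5,0],[5.5,0,0,0.5,0],[5.5,0,0,0.5,0]]

```text
t: 10.0
tool_pos: [0.565, 0.1845, 0.0504]
tool_rot: [-2.221, -2.221, 0.0]
contact_force: [0.2, 0.1, -1.2]
opening: 0.0569
grip_force: 53.8
```

>>> servo_tool:
  increments:
    - [[5.5,0,0,0.8,0],[5.5,0,0,1.6,0],[5.5,0,0,2.4,0],[5.5,0,0,3.2,0],[5.5,0,0,3.5,0]]

```text
t: 10.5
tool_pos: [0.5639, 0.1843, 0.0137]
tool_rot: [-2.22, -2.22, 0.003]
contact_force: [-0.2, -0.2, -0.8]
opening: 0.057
grip_force: 53.8
```

>>> servo_tool:
  increments:
    - [[5.5,0,0,0,0],[5.5,0,0,0.15,0],[5.5,0,0,0.3,0],[5.5,0,0,0.4,0],[5.5,0,0,0.4,0]]

```text
t: 11.0
tool_pos: [0.565, 0.1845, 0.0116]
tool_rot: [2.221, 2.221, 0.0]
contact_force: [-0.8, -0.6, -0.9]
opening: 0.0568
grip_force: 53.8
```

>>> servo_tool:
  increments:
    - [[5.5,0,0,0.1,0],[5.5,0,0,0.15,0],[5.5,0,0,0.2,0],[5.5,0,0,0.2,0]]

```text
t: 11.4
tool_pos: [0.5652, 0.1846, 0.0113]
tool_rot: [-2.221, -2.222, 0.001]
contact_force: [-5.3, -1.5, 9.1]
opening: 0.0577
grip_force: 54.2
```

Seated (9 N up). Release and rise.

>>> servo_tool:
  increments:
    - [[6.5,0,0,-0.1,0],[7.5,0,0,-0.1,0],[8.5,0,0,-0.1,0],[8.5,0,0,-0.1,0],[8.5,0,0,-0.1,0]]

```text
t: 11.9
tool_pos: [0.5649, 0.1845, 0.0103]
tool_rot: [-2.221, -2.221, 0.0]
contact_force: [0.1, 0.6, -0.9]
opening: 0.0852
grip_force: 0.0
```

>>> servo_tool:
  increments:
    - [[8.5,0,0,-2,0],[8.5,0,0,-5,0],[8.5,0,0,-9,0],[8.5,0,0,-13,0],[8.5,0,0,-15,0]]

```text
t: 12.4
tool_pos: [0.5669, 0.1849, 0.1651]
tool_rot: [2.219, 2.219, 0.008]
contact_force: [0.1, 0.2, 0.0]
opening: 0.0849
grip_force: 0.0
```

>>> servo_tool:
  increments:
    - [[8.5,-2,0,0,0],[8.5,-5,0,0,0],[8.5,-5,0,0,0],[8.5,-5,0,0,0],[8.5,-5,0,0,0]]

```text
t: 12.9
tool_pos: [0.5649, 0.135, 0.1603]
tool_rot: [-2.221, -2.221, 0.0]
contact_force: [-0.4, -0.4, -0.0]
opening: 0.0853
grip_force: 0.0
```

```bash
python3 - <<'E'
from h import *
d=cam('wrist'); o=ctrl.get_obs(); print(o['t'],o['tool_pos'],o['tool_rot'],o['opening'],o['contact_force'])
print('pred',proj(d,[(.565,.1847,.056)]),dot(d,(.547,.1937,.056),.056))
print('red?',blob(d,(0,60,40),(18,255,190),.03))
# bobbin top flange: dark blob
u,v=proj(d,[(.565,.1847,.056)])[0].astype(int)
m=cv2.inRange(d['img'],(0,0,0),(70,70,70)); k=np.zeros_like(m); cv2.circle(k,(int(u),int(v)),75,255,-1); m&=k
n,l,s,c=cv2.connectedComponentsWithStats(m); i=max(range(1,n),key=lambda i:s[i,4])
cs=max(cv2.findContours((l==i).astype(np.uint8),0,1)[0],key=len); e=cv2.fitEllipse(cv2.convexHull(cs)); print(e,px2z(d,*e[0],.056))
print('exp circle',proj(d,[(.535,.1847,.056),(.595,.1847,.056),(.565,.2147,.056),(.565,.1547,.056)]).round(1).tolist())
save(d,'w8.png')
E
```

```text
12.95 [0.56483881 0.13512493 0.16023319] [-2.22037479e+00 -2.22186918e+00  2.78962483e-04] 0.08500318922084621 [-0.15526594  0.31124511  0.00682047]
pred [[276.96861269 137.12703059]] [(np.float64(2.4), [247, 116, 16, 17, 223], [0.5487, 0.194, 0.056]), (np.float64(26.8), [272, 133, 8, 10, 52], [0.5641, 0.1844, 0.056])]
red? ([248, 332, 51, 41, 959], (272.9732360839844, 352.7301940917969), (40.855533599853516, 54.494205474853516), array([ 0.5614, -0.0241,  0.03  ]))
((291.0638427734375, 136.56167602539062), (51.3425407409668, 58.74230194091797), 6.8876190185546875) [0.57539017 0.18511799 0.056     ]
exp circle [[236.3, 137.1], [317.6, 137.2], [277.0, 94.2], [276.9, 177.2]]
```

The bobbin is on the spindle: dot at (0.5487, 0.194, 0.056), 19 mm from the axis as it must be. Next the gauge, at about (0.506, −0.173) with yaw about −17° by the rest's edges. I go above it and measure.

>>> servo_tool:
  increments:
    - [[8.5,-2,-0.5,-4,0],[8.5,-5,-1.5,-7,0],[8.5,-9,-2.5,-8,0],[8.5,-13.5,-3.5,-8,0],[8.5,-18,-4.5,-8,0]]

```text
t: 13.45
tool_pos: [0.52, -0.0461, 0.2414]
tool_rot: [2.218, 2.223, 0.002]
contact_force: [1.4, -0.5, -0.1]
opening: 0.0848
grip_force: 0.0
```

>>> servo_tool:
  increments:
    - [[8.5,-4,-0.4,0,6],[8.5,-8,-0.8,0,12],[8.5,-12,-1.2,0,17],[8.5,-15,-1.4,0,17],[8.5,-15.5,-1.4,0,17]]

```text
t: 13.95
tool_pos: [0.5058, -0.2027, 0.2403]
tool_rot: [2.528, 1.865, -0.001]
contact_force: [0.4, -0.3, 0.5]
opening: 0.0853
grip_force: 0.0
```

>>> servo_tool:
  increments:
    - [[8.5,0,0,0,0],[8.5,0,0,0,0],[8.5,0,0,0,0],[8.5,0,0,0,0]]

```text
t: 14.35
tool_pos: [0.5062, -0.1994, 0.2406]
tool_rot: [-2.524, -1.871, -0.0]
contact_force: [0.3, 0.3, 0.1]
opening: 0.0852
grip_force: 0.0
```

```bash
python3 - <<'E'
from h import *
d=cam('wrist'); o=ctrl.get_obs(); print(o['t'],o['tool_pos'],R.from_rotvec(o['tool_rot']).as_matrix().round(3).tolist())
print('pred top',proj(d,[(.506,-.173,.166),(.506,-.173,.048)]))
hsv=cv2.cvtColor(d['img'],cv2.COLOR_RGB2HSV)
m=cv2.inRange(hsv,(105,140,60),(125,255,255)); u,v=proj(d,[(.506,-.173,.048)])[0]
n,l,s,c=cv2.connectedComponentsWithStats(m)
for i in range(1,n):
    if s[i,4]>150: print('blue',s[i].tolist(),px2z(d,*c[i],.048).round(3))
u,v=proj(d,[(.506,-.173,.166)])[0]
m=cv2.inRange(d['img'],(0,0,0),(60,60,60)); k=np.zeros_like(m); cv2.rectangle(k,(int(u)-75,max(int(v)-75,0)),(int(u)+75,int(v)+75),255,-1); m&=k
n,l,s,c=cv2.connectedComponentsWithStats(m)
for i in range(1,n):
    if s[i,4]>300:
        cs=max(cv2.findContours((l==i).astype(np.uint8),0,1)[0],key=len); print('dark',s[i].tolist(),cv2.minAreaRect(cs),px2z(d,*c[i],.166).round(4))
save(d,'w9.png',s=1.4)
E
```

```text
14.4 [ 0.5061957  -0.19953474  0.24057283] [[0.291, 0.957, 0.0], [0.957, -0.291, 0.0], [0.0, 0.0, -1.0]]
pred top [[264.70104098 177.58606285]
 [268.51593023 155.16093904]]
blue [66, 4, 26, 49, 351] [ 0.375 -0.014  0.048]
blue [509, 49, 51, 123, 2849] [ 0.76  -0.2    0.048]
blue [276, 128, 18, 28, 225] [ 0.529 -0.161  0.048]
dark [262, 144, 27, 56, 557] ((276.3870544433594, 171.88323974609375), (25.47418785095215, 55.85953903198242), 3.4336304664611816) [ 0.5151 -0.1737  0.166 ]
```

View pics/w9.png

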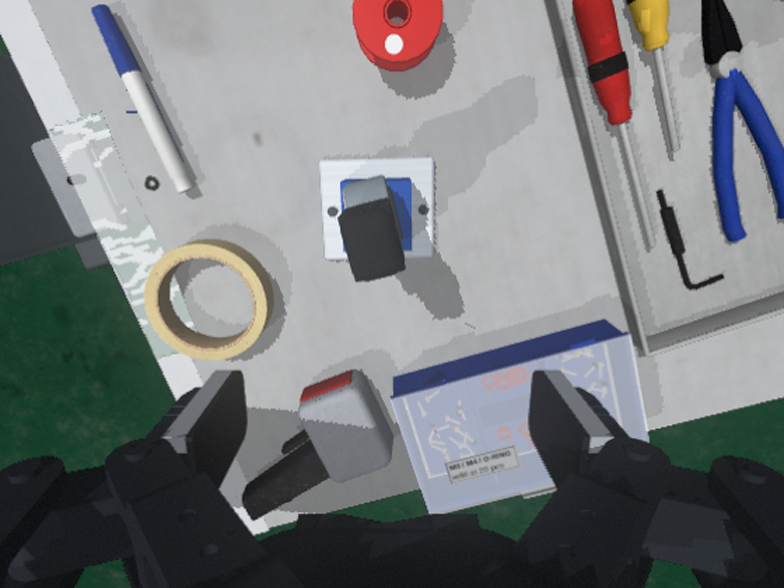

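The last view shows the rest square to the image at (378,208). The gauge handle is at about (373,245), its lower edge from (353,282) to (405,270), so the gauge is turned some 12° relative to the rest, with the 26 mm side roughly along the closing direction. I fit a box silhouette to get the exact pose.

```bash
python3 - <<'E'
from h import *
from scipy.optimize import differential_evolution
d=cam('wrist'); im=d['img']; sub=im[130:215,220:310]
mx=sub.max(2); print(np.histogram(mx,bins=range(0,256,15))[0])
m=np.zeros(im.shape[:2],np.uint8); m[130:215,225:300]=(im[130:215,225:300].max(2)<95)&((im[130:215,225:300].max(2).astype(int)-im[130:215,225:300].min(2))<25)
n,l,s,c=cv2.connectedComponentsWithStats(m); i=1+np.argmax(s[1:,4]); m=(l==i).astype(np.uint8); print(s[i])
for r in m[140:206:3,235:295:2]: print(''.join('#' if t else '.' for t in r))
def sil(p):
    x,y,a=p; Rz=np.array([[np.cos(a),-np.sin(a)],[np.sin(a),np.cos(a)]])
    P=[(*(Rz@[sx*.013,sy*.017]+[x,y]),z) for sx in(-1,1) for sy in(-1,1) for z in(.110,.166)]
    q=cv2.convexHull(proj(d,P).astype(np.float32))
    k=np.zeros_like(m); cv2.fillConvexPoly(k,np.round(q*16).astype(np.int32),1,shift=4); return k
f=lambda p:-(sil(p)&m).sum()/(sil(p)|m).sum()
r=differential_evolution(f,[(.48,.53),(-.2,-.15),(-.9,.7)],seed=1,maxiter=60,popsize=12); print(r.x,np.degrees(r.x[2]),r.fun)
o=ctrl.get_obs(); Rt=R.from_rotvec(o['tool_rot']).as_matrix(); print('tool shift to handle',(Rt.T@(np.array([r.x[0],r.x[1],.146])-o['tool_pos'])).round(4))
E
```

```text
[   0    0    0  429 1687   90   60  261  767  271  547  503 2104   88
   91  617  135]
[ 242  133   48   68 2181]
.....................##.......
................########......
..........##############......
......##################......
.....####################.....
....#####################.....
....#####################.....
....######################....
....######################....
.....#####################....
.....#####################....
......####################....
......####################....
.......####################...
.......####################...
.......####################...
........###################...
........####################..
.........################.....
.........###########..........
..........#...................
..............................
[ 0.52956264 -0.19991901 -0.67523691] -38.68822485876156 3865621138665036.0
tool shift to handle [0.0066 0.0224 0.0946]<stdin>:13: RuntimeWarning: overflow encountered in scalar negative
```

```bash
python3 - <<'E'
from h import *
from scipy.optimize import differential_evolution
d=cam('wrist'); im=d['img']
m=np.zeros(im.shape[:2],np.uint8); a=im[130:215,225:300].astype(int); m[130:215,225:300]=(a.max(2)<85)&(a.max(2)-a.min(2)<25)
n,l,s,c=cv2.connectedComponentsWithStats(m); i=1+np.argmax(s[1:,4]); m=(l==i).astype(np.uint8); print(s[i])
def sil(p):
    x,y,a=p; Rz=np.array([[np.cos(a),-np.sin(a)],[np.sin(a),np.cos(a)]])
    P=[(*(Rz@[sx*.013,sy*.017]+[x,y]),z) for sx in(-1,1) for sy in(-1,1) for z in(.108,.166)]
    q=cv2.convexHull(proj(d,P).astype(np.float32))
    k=np.zeros_like(m); cv2.fillConvexPoly(k,np.round(q*16).astype(np.int32),1,shift=4); return k
f=lambda p:-float((sil(p)&m).sum())/float((sil(p)|m).sum())
o=ctrl.get_obs(); Rt=R.from_rotvec(o['tool_rot']).as_matrix()
for b in [(-.9,.7),(.7,2.2)]:
    r=differential_evolution(f,[(.48,.53),(-.2,-.15),b],seed=1,maxiter=60,popsize=12); print(r.x,np.degrees(r.x[2]),r.fun)
    print('tool shift',(Rt.T@(np.array([r.x[0],r.x[1],.146])-o['tool_pos'])).round(4))
hs=cv2.cvtColor(im,cv2.COLOR_RGB2HSV)
w=((hs[...,2]>200)).astype(np.uint8)
# foot: bright region around the rest
print('foot corners from view',[px2z(d,u/1.4,v/1.4,.008).round(4).tolist() for u,v in((321,159),(434,157),(432,258),(326,260))])
E
```

```text
[ 242  133   48   68 2159]
[ 0.5078102  -0.17113364 -0.05566435] -3.18933245009606 -0.8999151823579304
tool shift [ 0.028  -0.0068  0.0946]
[ 0.50621664 -0.1731619   1.29968226] 74.46630808382766 -0.7312758750470455
tool shift [ 0.0256 -0.0077  0.0946]
foot corners from view [[0.4762, -0.1229, 0.008], [0.5603, -0.1468, 0.008], [0.5377, -0.2231, 0.008], [0.4541, -0.1995, 0.008]]
```

Gauge axis (0.5075, −0.172), yaw −3°, agreeing with the rest foot's centre (0.507, −0.173). Align and descend.

>>> servo_tool:
  increments:
    - [[8.5,1.3,-0.3,1,-7],[8.5,2.65,-0.67,2,-14],[8.5,2.65,-0.67,3,-14],[8.5,2.65,-0.67,4,-14],[8.5,2.65,-0.67,5,-14]]

```text
t: 15.0
tool_pos: [0.5073, -0.1736, 0.1898]
tool_rot: [2.281, 2.16, -0.0]
contact_force: [-0.6, -0.1, 0.3]
opening: 0.0848
grip_force: 0.0
```

>>> servo_tool:
  increments:
    - [[8.5,0,0,2,0],[8.5,0,0,4,0],[8.5,0,0,6,0],[8.5,0,0,7,0],[8.5,0,0,7.4,0]]

```text
t: 15.5
tool_pos: [0.5065, -0.1732, 0.1149]
tool_rot: [-2.278, -2.16, 0.001]
contact_force: [0.2, -0.3, 0.6]
opening: 0.0848
grip_force: 0.0
```

>>> servo_tool:
  increments:
    - [[4.5,0,0,0,0],[4.0,0,0,0,0],[4.0,0,0,0,0]]
  newtons: 20

```text
t: 15.8
tool_pos: [0.5081, -0.1736, 0.1178]
tool_rot: [2.278, 2.161, 0.001]
contact_force: [-0.4, 0.2, -0.0]
opening: 0.0433
grip_force: 0.0
```

>>> servo_tool:
  increments:
    - [[3.5,0.1,0,0,0],[3.0,0.1,0,0,0],[2.0,0.1,0,0,0],[2.0,0.1,0,0,0],[2.0,0.1,0,0,0]]
  newtons: 60

```text
t: 16.3
tool_pos: [0.5074, -0.1723, 0.1171]
tool_rot: [2.279, 2.163, -0.0]
contact_force: [-2.7, 0.5, 4.3]
opening: 0.0258
grip_force: 59.5
```

>>> servo_tool:
  increments:
    - [[2.0,0,0,0,0],[2.0,0,0,0,0]]

```text
t: 16.5
tool_pos: [0.5074, -0.1723, 0.1171]
tool_rot: [2.279, 2.163, -0.0]
contact_force: [-3.0, 1.3, 5.2]
opening: 0.0256
grip_force: 59.6
```

>>> servo_tool:
  increments:
    - [[2.0,0,0,-1,0],[2.0,0,0,-3,0],[2.0,0,0,-5.5,0],[2.0,0,0,-8,0],[2.0,0,0,-10.5,0]]

```text
t: 17.0
tool_pos: [0.5067, -0.1718, 0.2211]
tool_rot: [-2.277, -2.161, 0.001]
contact_force: [0.2, 0.2, -4.7]
opening: 0.0252
grip_force: 60.0
```

>>> servo_tool:
  increments:
    - [[2.0,0,0,-1.5,0],[2.0,0,0,-1.5,0],[2.0,0,0,-1.5,0]]

```text
t: 17.3
tool_pos: [0.5069, -0.172, 0.2352]
tool_rot: [-2.278, -2.161, 0.001]
contact_force: [0.1, -0.2, -5.0]
opening: 0.0253
grip_force: 60.2
```

```bash
python3 - <<'E'
from h import *
from scipy.optimize import differential_evolution
d=cam('wrist'); o=ctrl.get_obs(); print(o['tool_pos'],o['tool_rot'],o['opening'],o['grip_force'],o['contact_force'])
Rt=R.from_rotvec(o['tool_rot']).as_matrix(); tx=Rt[:,0]
for t in (-.108,-.1): print('pred tip px',proj(d,[o['tool_pos']+[0,0,t]]))
im=d['img']; hs=cv2.cvtColor(im,cv2.COLOR_RGB2HSV); m=cv2.inRange(hs,(15,80,70),(34,255,255))
n,l,s,c=cv2.connectedComponentsWithStats(m); print([s[i].tolist() for i in range(1,n) if s[i,4]>20])
save(d,'w10.png')
for nm in('side','scene'):
    e=cam(nm); p=o['tool_pos']; hs=cv2.cvtColor(e['img'],cv2.COLOR_RGB2HSV); m=cv2.inRange(hs,(15,80,70),(34,255,255))
    u=proj(e,[p+[0,0,-.108],p+[0,0,-.083],p]); print(nm,u.round(1).tolist())
    n,l,s,c=cv2.connectedComponentsWithStats(m); print([(s[i].tolist()) for i in range(1,n) if np.hypot(*(c[i]-u[0]))<25])
    pickle=__import__('pickle'); pickle.dump(e,open(nm+'g.pkl','wb'))
E
```

```text
[ 0.5065298  -0.1717682   0.23440938] [-2.27670770e+00 -2.16045761e+00  1.61190362e-03] 0.025171552077931602 60.18539786338806 [-1.13174888 -0.81173494 -5.05686579]
pred tip px [[276.26139872 200.55616145]]
pred tip px [[276.24575415 203.20758256]]
[[478, 11, 32, 58, 1566], [477, 78, 28, 38, 803]]
side [[316.3, 235.2], [317.0, 225.4], [319.3, 191.2]]
[[315, 235, 2, 2, 4]]
scene [[328.4, 217.2], [329.2, 211.8], [332.0, 192.1]]
[]
```

Gauge out of the rest and held upright; brass tip seen in the side picture at (316,236), as predicted (316,235). Carry it over the dot.

>>> servo_tool:
  increments:
    - [[2.0,2,0.1,0,0],[2.0,5,0.3,0,0],[2.0,9,0.5,0,0],[2.0,13,0.8,0,0],[2.0,17,1.0,0,0]]

```text
t: 17.95
tool_pos: [0.5257, -0.0015, 0.235]
tool_rot: [-2.278, -2.161, 0.002]
contact_force: [0.4, 0.2, -3.5]
opening: 0.0255
grip_force: 60.0
```

>>> servo_tool:
  increments:
    - [[2.0,4,0.3,0,0],[2.0,8,0.5,0,0],[2.0,12,0.7,0,0],[2.0,15.5,0.9,0,0],[2.0,18,1.1,0,0]]

```text
t: 18.45
tool_pos: [0.5458, 0.1784, 0.2348]
tool_rot: [-2.276, -2.163, 0.003]
contact_force: [0.6, -0.5, -4.2]
opening: 0.0251
grip_force: 59.9
```

>>> servo_tool:
  increments:
    - [[2.0,1,0.1,0,0],[2.0,1.7,0.1,0,0],[2.0,1.7,0.1,0,0],[2.0,1.7,0.1,0,0],[2.0,1.7,0.1,0,0]]

```text
t: 18.95
tool_pos: [0.5486, 0.1921, 0.2365]
tool_rot: [2.28, 2.161, -0.0]
contact_force: [0.3, 0.1, -4.7]
opening: 0.0253
grip_force: 60.0
```

>>> servo_tool:
  increments:
    - [[2.0,0,0,1,0],[2.0,0,0,2.5,0],[2.0,0,0,4,0],[2.0,0,0,4.5,0],[2.0,0,0,4.5,0]]

```text
t: 19.45
tool_pos: [0.5473, 0.1928, 0.1889]
tool_rot: [-2.277, -2.161, 0.006]
contact_force: [0.2, -1.0, -5.2]
opening: 0.0251
grip_force: 59.9
```

```bash
python3 - <<'E'
from h import *
o=ctrl.get_obs(); p=o['tool_pos']; print(o['t'],p,o['tool_rot'],o['opening'],o['contact_force'])
for nm in('side','scene'):
    e=cam(nm); hs=cv2.cvtColor(e['img'],cv2.COLOR_RGB2HSV)
    tip=p+[0,0,-.108]; q=proj(e,[tip,(.5485,.1937,.056),(.565,.1847,.071)]); print(nm,q.round(1).tolist())
    m=cv2.inRange(hs,(15,80,70),(34,255,255)); n,l,s,c=cv2.connectedComponentsWithStats(m)
    print(' brass',[(s[i].tolist(),c[i].round(1).tolist()) for i in range(1,n) if np.hypot(*(c[i]-q[0]))<20])
    m=((hs[...,2]>185)&(hs[...,1]<40)).astype(np.uint8); n,l,s,c=cv2.connectedComponentsWithStats(m)
    print(' white',[(s[i].tolist(),c[i].round(1).tolist()) for i in range(1,n) if np.hypot(*(c[i]-q[1]))<15 and s[i,4]<80])
    save(e,nm+'p.png')
E
```

```text
19.45 [0.54728997 0.19283673 0.18892209] [-2.27733538 -2.16089715  0.00561541] 0.02505234866813425 [ 0.23802642 -0.95439846 -5.1581147 ]
side [[244.2, 185.5], [244.6, 193.1], [251.2, 188.1]]
 brass []
 white [([243, 192, 4, 3, 10], [244.5, 193.2])]
scene [[231.8, 180.9], [232.5, 185.7], [236.8, 180.4]]
 brass []
 white [([231, 185, 3, 3, 9], [232.0, 186.0])]
```

The dot is exactly where predicted in both views. Check the tip's lateral place in the side/scene patch.

```bash
python3 - <<'E'
import cv2
for f,u,v in(('side',244,186),('scene',232,181)):
    im=cv2.imread(f'pics/{f}p.png'); print(f,'cols',u-8,'..',u+8)
    for r in range(v-12,v+9): print(r,' '.join('%3d/%-3d'%(im[r,c].mean(),int(im[r,c,2])-int(im[r,c,0])) for c in range(u-7,u+8)))
E
```

```text
side cols 236 .. 252
174  74/-34  70/-1   77/-1   87/-4   98/-7   97/-9   86/-7   74/-7   67/-5   67/-5   73/-5   75/-4   77/-4   93/-1  126/-1 
175 102/-47  65/-8   40/-1   56/-3   77/-7   87/-7   81/-7   76/-6   76/-5   89/-4  110/-3  118/-2  115/0   119/1   135/-1 
176 154/-30 127/-2   92/1    89/0   103/-4  105/-6   98/-5   99/-6  107/-4  130/-2  159/-1  158/-2  143/-1  137/-1  141/-3 
177 194/-10 190/2   175/2   163/2   152/-3  142/-6  134/-6  130/-5  135/-4  157/-3  180/-2  171/-3  150/-3  145/-3  144/-4 
178 212/-1  218/1   216/2   209/3   191/-1  173/-5  159/-6  149/-5  152/-4  173/-5  184/-4  168/-4  149/-4  145/-4  146/-3 
179 212/2   215/3   219/2   219/3   209/0   187/-4  167/-6  155/-5  158/-4  180/-5  187/-5  168/-5  148/-4  145/-4  145/-5 
180 205/3   205/2   209/2   211/2   206/3   186/-1  167/-4  159/-4  168/-4  187/-5  186/-6  166/-5  150/-4  146/-4  146/-4 
181 202/3   202/3   203/2   203/2   198/2   185/0   168/-4  162/-4  177/-5  190/-5  187/-5  164/-4  149/-5  145/-5  146/-4 
182 204/3   202/4   202/3   202/3   199/2   187/-1  171/-3  164/-5  175/-5  189/-5  188
[... 3449 characters left out ...]
   97/2   124/7   150/7   141/6   114/2   127/-5  158/-8  156/-8  123/-7   75/-4 
185 226/1   222/0   207/-3  173/-7  125/-6  134/3   197/9   230/5   219/8   161/6   118/-2  125/-6  122/-6   96/-5   60/-3 
186 224/1   216/-3  200/-8  169/-13 134/-9  157/3   226/5   245/3   238/4   177/8   100/2    78/-3   73/-4   58/-2   40/-2 
187 220/0   210/-5  195/-13 174/-17 146/-14 149/0   201/8   230/6   214/9   145/7    73/1    46/-2   39/-2   34/-2   28/-2 
188 214/-3  203/-11 192/-17 180/-19 158/-17 131/-9  135/4   150/9   132/8    87/4    50/1    38/-1   33/0    30/0    28/1  
189 206/-8  196/-15 190/-18 184/-20 166/-18 131/-10  95/10   83/26   73/26   57/19   47/13   41/11   40/11   39/13   41/18
```

Tip and dot line up to about 1–2 mm. Descend to just above, then press gently.

>>> servo_tool:
  increments:
    - [[2.0,0.1,0,0.5,0],[2.0,0.1,0,1.2,0],[2.0,0.1,0,1.8,0],[2.0,0.1,0,2.2,0],[2.0,0.1,0,2.3,0]]

```text
t: 20.05
tool_pos: [0.548, 0.194, 0.1674]
tool_rot: [-2.278, -2.162, 0.002]
contact_force: [-0.7, 1.1, -4.9]
opening: 0.0252
grip_force: 60.0
```

>>> servo_tool:
  increments:
    - [[2.0,0,0,0,0],[2.0,0,0,0,0],[2.0,0,0,0,0],[2.0,0,0,0,0]]

```text
t: 20.45
tool_pos: [0.5488, 0.1942, 0.1689]
tool_rot: [2.279, 2.162, 0.001]
contact_force: [0.1, -0.6, -3.6]
opening: 0.0254
grip_force: 60.0
```

```bash
python3 -c "
from h import *
o=ctrl.get_obs();print(o['tool_pos'],o['contact_force'])"
```

```text
[0.54880912 0.19417996 0.16885351] [ 0.07428728 -0.63226173 -3.64611022]
```

>>> servo_tool:
  increments:
    - [[2.0,0,0,0.2,0],[2.0,0,0,0.4,0],[2.0,0,0,0.6,0],[2.0,0,0,0.6,0],[2.0,0,0,0.6,0]]

```text
t: 20.95
tool_pos: [0.5487, 0.1942, 0.1629]
tool_rot: [2.279, 2.163, 0.0]
contact_force: [-0.9, -0.3, -1.5]
opening: 0.0259
grip_force: 60.2
```

>>> servo_tool:
  increments:
    - [[2.0,0,0,0.1,0],[2.0,0,0,0.2,0],[2.0,0,0,0.2,0],[2.0,0,0,0.2,0]]

```text
t: 21.35
tool_pos: [0.5488, 0.1942, 0.1611]
tool_rot: [2.279, 2.162, 0.001]
contact_force: [-1.6, 0.1, 1.3]
opening: 0.0254
grip_force: 60.7
```

>>> servo_tool:
  increments:
    - [[2.0,0,0,0.1,0],[2.0,0,0,0.2,0],[2.0,0,0,0.2,0],[2.0,0,0,0.2,0],[2.0,0,0,0.2,0]]

```text
t: 21.85
tool_pos: [0.5488, 0.1943, 0.1593]
tool_rot: [2.279, 2.162, 0.001]
contact_force: [-2.4, 0.3, 5.6]
opening: 0.025
grip_force: 61.1
```

>>> servo_tool:
  increments:
    - [[2.0,0,0,0,0],[2.0,0,0,0,0],[2.0,0,0,0,0],[2.0,0,0,0,0]]

```text
t: 22.25
tool_pos: [0.5488, 0.1942, 0.1593]
tool_rot: [2.279, 2.162, 0.001]
contact_force: [-2.6, 0.9, 5.1]
opening: 0.0247
grip_force: 61.1
```

```bash
python3 - <<'E'
from h import *
F=[]
for i in range(6):
    e=cam(['side','scene'][i%2]); o=ctrl.get_obs(); F.append([*o['tool_pos'],o['contact_force'][2]])
    if i<2:
        m=((e['img'].min(2)>185)).astype(np.uint8); q=proj(e,[(.5485,.1937,.056),o['tool_pos']+[0,0,-.1031]]); print(q.round(1).tolist())
print(np.array(F).round(4))
E
```

```text
[[244.6, 193.1], [244.6, 192.9]]
[[232.5, 185.7], [232.4, 185.6]]
[[0.5488 0.1943 0.1593 5.4315]
 [0.5488 0.1943 0.1593 5.5364]
 [0.5488 0.1942 0.1593 5.423 ]
 [0.5488 0.1942 0.1593 4.4369]
 [0.5488 0.1943 0.1593 5.1042]
 [0.5488 0.1942 0.1593 4.4715]]
```

Load is about 9.5 N (from −4.4 N free-hanging to +5.1 N) and the compression is about 4.7 mm. Everything is steady and the tip is over the dot, so I hand in.

```bash
python3 -c "
from station import ctrl
print(ctrl.finish_job())"
```

```text
the job is handed in; nothing more can be done
None
```

I handed the job in at about 22.6 s with the bobbin released on the seat and the gauge held on the white dot at an estimated 9.5 N (about 4.7 mm of plunger travel); the hand-in returned no verdict.

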